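# Peel a formed shell off its plaster mould and hold it out

## Task

The thin grey formed shell is stuck fast over the plaster plug of its mould, gripped along its edges by four sprung catches. Take it lightly by the upright corner tab (it cracks if squeezed with more than about 60 N) and peel it: raise that corner first, tilting the shell while the opposite corner still rests on the mould board, so that the catches let go one after another. Then lift the shell away and finish while still holding it, level and still, over the middle of the black rubber mat and at least 12 cm above the bench; do not put it down, and do not disturb the chisel, jar and plaster bobbin.

Things in the scene. Friction and masses are not known exactly. Their poses are not given: they have to be found in the camera images.
- shell_tab (a point): centre of the grey shell's pull-tab: an upright plate 8 mm thick, 30 mm wide, 46 mm tall, standing on the flange at one corner; this point is half-way up it, 27 mm above the shell's underside, at (80, 58) mm from the shell's centre in the shell's axes. The plate stands square across the diagonal: its 8 mm thickness lies along the line from the shell's centre through the tab
- shell_mid (a point): centre of the grey plastic shell, 9 mm above its underside: flat flange 190 x 140 mm (x, y), 4 mm thick, with a hollow dome 94 x 66 mm in the middle, its top 18 mm above the underside, open below; 60 to 100 g. x along the 190 mm side, z up
- shell_far (a point): the flange corner opposite the tab, on the underside, at (-95, -70) mm from the shell's centre; it touches the board at the start
- shell: the same shell; origin at the centre of the flange's underside, axes as at shell_mid. Four sprung steel catches on the board hold its 190 mm edges down at x = +-60 mm, y = +-70 mm: each yields to a pull of less than 10 N and lets go once the edge there is about 6 mm up. The catches stand up to 6 mm above the flange
- mould: plywood mould board 220 x 200 mm, 24 mm high, fixed to the bench, with a plaster plug 78 x 50 x 12 mm on its middle that the dome covers; origin at the centre of its underside, x along the 220 mm side. The shell starts centred and square on it, flange flat on its top at 24 mm above the bench
- mat: black rubber mat 220 x 170 mm, 5 mm thick, fixed on the bench; origin at the centre of its underside
- chisel: bystander: chisel lying flat, 245 mm long, 22 mm thick, wooden handle; origin near the handle's blade end, x towards the blade
- jar: bystander: glass jar 54 mm across, 75 mm tall; origin at the centre of its underside
- bobbin: bystander: turned plaster bobbin 72 mm across, 66 mm tall; origin at the centre of its underside
There are look-alikes about, which are no part of the job. Of the things that look like the shell, the larger one is meant.

How it is judged:
On the way:
1. the tab's corner is raised, the shell tilted by at least 0.09 rad, while the opposite corner is still within 10 mm of the board's top (z of shell_tab in the frame of mould above 0.068 m and angle between shell's own z axis and vertical above 0.09 rad and z of shell_far in the frame of mould below 0.034 m and contact force between the fingers and shell above 0.5 N), for 0.1 s.
At the end, for the whole second after the job is handed in: the shell is held in the fingers, its centre more than 120 mm above the bench and within 45 mm (horizontally) of the mat's centre, within 0.2 rad of level, slower than 30 mm/s, off the mould (contact force between the fingers and shell above 0.5 N and height (world z) of shell_mid above 0.12 m and horizontal distance between shell_mid and mat below 0.045 m and angle between shell's own z axis and vertical below 0.2 rad and linear speed of shell below 0.03 m/s and contact force between shell and mould below 0.1 N); the arm keeps its last pose, push and grip.
It fails at once if the shell is squeezed too hard: the two fingers together press on it with over 140 N (contact force between the fingers and shell above 140 N).
It fails at once if the chisel, jar or bobbin is moved by more than 25 mm (distance of any of chisel, jar, bobbin from where it was at the start of the episode above 0.025 m).
It also fails if it takes over 43 s, if anything falls off the work surface, if the arm or the gripper's body presses on something with over 40 N, if the wrist force passes 120 N, or if a joint passes its speed limit or range.

## Robot

A 7-joint arm with a two-finger parallel gripper is mounted at the origin on the work surface. World frame = base frame: x ahead of the robot, y to its left, z up, the work surface at z = 0. Lengths are in m, angles in rad, forces in N, time in s.
With the tool pointing down it reaches from about 0.4 to 0.85 m from the base axis. Payload 10.4 kg.
Tool frame: the origin (TCP) lies on the centre line of the jaws, within the pads' length; the fingertips stand 17 mm ahead of it and the grasp point (between the pads) lies 2 mm behind it; z points along the fingers, y is the line along which they close (so a half turn about z gives the same grasp; the last joint's range is limited). The gripper opens to 85 mm and grips with 20 to 120 N. Pads are 22 mm wide; open, the fingers measure 114 mm over their backs; the gripper's body (76 mm by 85 mm) begins 54 mm behind the grasp point. The pads swing forward as they close: fully open they stand 13 mm farther back than shut.
Start: joints at [1.234, 0.332, -0.065, 1.46, 0.022, 1.35, -0.088], TCP at [0.193, -0.594, 0.248] pointing down, gripper open.
Joint ranges: [-2.6, 2.6], [-0.5, 2.12], [-1.47, 1.34], [0.16, 2.42], [-1.27, 4.41], [0.06, 2.06], [-2.6, 2.6]. Speed limits (rad/s): [2.22, 2.22, 2.79, 2.79, 3.14, 3.14, 3.14].

## Interface

Orientations are given as a unit quaternion [x, y, z, w].
In Python, from workcell import sensors, imaging, order, spotter gives the robot as it stands. The module is installed in compiled form; this text tells all that it offers.
- The arm moves only by the shell command python3 -m inch 'ROWS' [FORCE]. ROWS is JSON, a list that holds one entry, the list of rows, each a list of 7 numbers: the shift along the tool's x, y, z in m, then the turn, a rotation vector about the tool's x, y, z in rad, then the closure, from -1 (fully open) to 1 (shut). In form: [[[x, y, z, ax, ay, az, hand], ...]]. A call has 1 to 10 rows; each row is the pose to reach, as a shift and turn from the pose commanded when the call began, along the tool's axes at that moment; what a row does not reach only later rows make up. A row lasts 1/10 s, in which the tool goes at most 50 mm and 8.59 degrees, less where a joint would pass 70% of its speed; a pose out of reach is approached as far as the arm can. A call with a gripper value outside its range is refused whole. The fingers move at their own pace and stop on an object; FORCE is the grip in N (left out, the last holds). Time passes only in rows, so rows that repeat a pose let the fingers close. It gives the time, the measured TCP pose, the force, the opening and the grip force at its end, in the units of the state.
- sensors.get_obs(): the state, without advancing time (a new reading comes with each control period).
- imaging.camera(name): name is "scene" or "top" or "wrist"; returns the picture (420x560x3 uint8, blue, green, red); there is no depth.
- imaging.calibration(name): a dict with "mtx" (3x3 intrinsics, pixels), "D" ([k1, k2, p1, p2, k3] as OpenCV has them; the pictures are not rectified), "R" (3x3) and "t" (3): a world point X has camera coordinates R X + t; the wrist camera has in their place "tool_from_camera" (4x4, takes a point from camera to tool coordinates, whose origin is the TCP and whose axes are the flange's). Camera axes: x right, y down, z forward; pixel columns grow to the right and rows downward; lengths in m; the calibration is good to about 2 mm. A picture is of the moment at which its call begins: read the wrist's pose just before it. calibration takes no time and is no camera call.
- order.hand_in(): hands the job in; it is judged then, once.
Trained networks look in the newest picture that a camera, given by its name, has taken for a name from the list of things; names that differ only in an ending like _2 or _b are one class to them, and where a whole thing is asked for, a point or a joint stands for the part that bears it (a point fixed in the world has none). Each returns a list of dicts, best first, with "conf" (0 to 1); they miss things now and then, are a little off and sometimes report something else, mostly with a low value. They report only what shows in the picture. A call takes as long as a camera call. They do not tell look-alikes from the thing itself.
- spotter.look_for(label, camera): "pixel" ([column, row] in pixels, amid what is visible of it).
The state is a dict: "clock": time; "joint_pos": joint angles; "joint_velocities": joint speeds; "tau": joint torques, N m; "position": TCP position; "ee_rot": TCP orientation; "ft_force": force on the tool from outside, world axes, zero at the start; "torque": the same for the moment, N m; "grip_width": opening from 0.0 (shut) to 1.0 (fully open); "grasp_force": force on a finger pad.
Only numpy, scipy, OpenCV 4.12 (cv2) and the standard library are available. Lean on these libraries where they do the work, as an engineer would, in place of code of your own. Each camera call takes 0.05 s, during which the arm holds its last target. There are 200 camera calls.

## Working session

There is one attempt and no reset: what is moved stays moved. The work goes in short steps, Python scripts to look and compute and a shell command to move; the robot and the scene stay as the last step left them, time stands still between calls to the robot, and variables do not carry over. Pictures are saved under pics/ and viewed, at most 10 in all, crops included, and the job is handed in when it is done.

```bash
mkdir -p pics; cat > h.py <<'E'
import numpy as np, cv2
from workcell import sensors, imaging, order, spotter
from scipy.spatial.transform import Rotation as Ro
def cam(n):
    c=imaging.calibration(n); K=np.array(c["mtx"]);D=np.array(c["D"])
    if "R" in c: return K,D,np.array(c["R"]),np.array(c["t"])
    o=sensors.get_obs(); T=np.eye(4);T[:3,:3]=Ro.from_quat(o["ee_rot"]).as_matrix();T[:3,3]=o["position"]
    M=np.linalg.inv(T@np.array(c["tool_from_camera"])); return K,D,M[:3,:3],M[:3,3]
def ray(n,px,z):
    K,D,R,t=cam(n); u=cv2.undistortPoints(np.array([[px]],float),K,D)[0,0]
    d=R.T@np.array([u[0],u[1],1]); c=-R.T@t.ravel(); return c+d*(z-c[2])/d[2]
def proj(n,P):
    K,D,R,t=cam(n); return cv2.projectPoints(np.array(P,float).reshape(-1,1,3),cv2.Rodrigues(R)[0],t.reshape(3,1),K,D)[0].reshape(-1,2)
E
python3 - <<'E'
from h import *
o=sensors.get_obs(); print(o)
for n in ("top","scene"): cv2.imwrite(f"pics/{n}0.png",imaging.camera(n))
for l in ("shell","shell_tab","mould","mat","jar","bobbin","chisel"):
    r=spotter.look_for(l,"top"); print(l,[(d["conf"],d["pixel"],ray("top",d["pixel"],.03).round(3)) for d in r])
print(Ro.from_quat(o["ee_rot"]).as_matrix().round(3))
E
```

```text
{'clock': 0.0, 'joint_pos': array([ 1.23436703,  0.33288669, -0.06470912,  1.4609656 ,  0.02164198,
        1.34988836, -0.08848051]), 'joint_velocities': array([ 1.21625225e-03,  4.81029769e-04,  1.92823649e-03,  1.09630315e-05,
       -2.40088533e-04, -5.01114488e-04, -2.10869890e-03]), 'tau': array([ 5.28237490e-05, -6.25457954e+01,  4.90501081e-02, -3.91609454e+01,
        1.62759831e-02,  9.77545656e-03, -4.62634023e-05]), 'position': array([ 0.1928171 , -0.59413767,  0.2474951 ]), 'ee_rot': array([ 9.87709278e-01,  1.56300527e-01, -1.65159007e-04, -7.06542974e-04]), 'ft_force': array([ 0.37629761, -0.17383669,  0.47177327]), 'torque': array([ 0.01302793, -0.01051641, -0.01021295]), 'grasp_force': 0.0, 'grip_width': 1.0045173706563006}
shell [(0.95, [231.1, 229.4], array([0.494, 0.259, 0.03 ])), (0.75, [147.9, 259.1], array([0.403, 0.511, 0.03 ]))]
shell_tab [(0.83, [146.4, 256.8], array([0.409, 0.516, 0.03 ])), (0.78, [232.1, 234.0], array([0.48 , 0.255, 0.03 ]))]
mould [(0.75, [248.8, 240.2], array([0.461, 0.204, 0.03 ]))]
mat [(0.88, [391.9, 241.5], array([ 0.458, -0.227,  0.03 ]))]
jar []
bobbin [(0.89, [319.8, 238.5], array([ 0.467, -0.01 ,  0.03 ]))]
chisel [(0.86, [313.0, 145.2], array([0.757, 0.008, 0.03 ]))]
[[ 0.951  0.309 -0.001]
 [ 0.309 -0.951  0.001]
 [-0.    -0.001 -1.   ]]
```

View pics/top0.png

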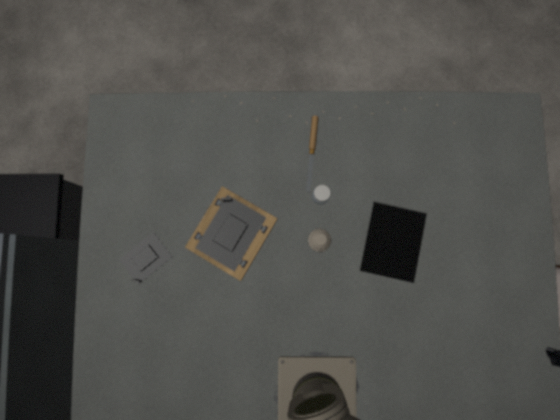

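View pics/scene0.png

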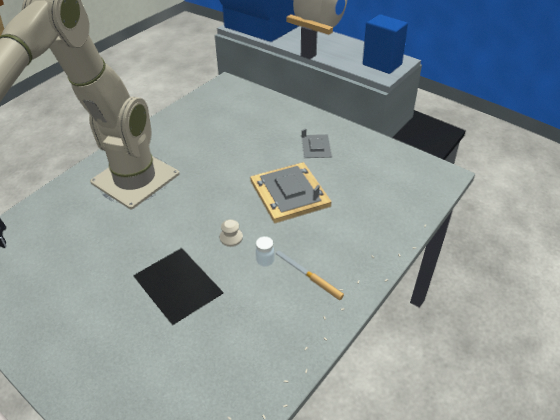

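Top view: ply board with the large shell centred near (231,232) and its tab near (227,199). The small look-alike is at (148,258), mat (393,242), bobbin (319,239), jar (322,193) and chisel (313,135). The scene view agrees, with the tab upright at (317,190).

```bash
cat > fit.py <<'E'
from h import *
from scipy.optimize import least_squares
def quad(n,kind):
    im=imaging.camera(n); hsv=cv2.cvtColor(im,cv2.COLOR_BGR2HSV)
    m=cv2.inRange(hsv,(8,90,80),(25,255,255)) if kind=="mould" else cv2.inRange(im,(0,0,0),(28,28,28))
    z=.024 if kind=="mould" else .005
    c0=np.array([.47,.24,z]) if kind=="mould" else np.array([.46,-.227,z])
    p=proj(n,c0)[0]
    cs=[c for c in cv2.findContours(m,cv2.RETR_EXTERNAL,cv2.CHAIN_APPROX_NONE)[0] if len(c)>40 and cv2.pointPolygonTest(cv2.convexHull(c),tuple(map(float,p)),False)>=0]
    c=max(cs,key=cv2.contourArea)
    w=np.array([ray(n,q,z)[:2] for q in cv2.convexHull(c)[:,0].astype(float)])
    return cv2.minAreaRect((w*1000).astype(np.float32))
for k in("mould","mat"):
    for n in("top","scene"): print(k,n,quad(n,k))
cv2.imwrite("pics/crop.png",np.hstack([cv2.resize(imaging.camera("top")[180:285,180:285],(400,400),interpolation=3),cv2.resize(imaging.camera("scene")[150:230,245:340],(400,400),interpolation=3)]))
E
python3 fit.py
```

```text
mould top ((484.83660888671875, 259.71661376953125), (196.0758514404297, 214.9154052734375), 59.75783920288086)
mould scene ((493.7904052734375, 251.4083251953125), (202.09854125976562, 232.73675537109375), 59.77974319458008)
mat top ((459.66314697265625, -237.7761688232422), (162.72320556640625, 211.97886657714844), 77.15696716308594)Traceback (most recent call last):
  File "fit.py", line 14, in <module>
    for n in("top","scene"): print(k,n,quad(n,k))
                                       ~~~~^^^^^
  File "fit.py", line 10, in quad
    c=max(cs,key=cv2.contourArea)
ValueError: max() iterable argument is empty
```

```bash
python3 -m inch '[[[0.032,-0.035,0,0,0,0,-1],[0.064,-0.07,0,0,0,0,-1],[0.096,-0.105,0,0,0,0,-1],[0.128,-0.14,0,0,0,0,-1],[0.16,-0.175,0,0,0,0,-1],[0.192,-0.21,0,0,0,0,-1],[0.224,-0.245,0,0,0,0,-1],[0.256,-0.28,0,0,0,0,-1],[0.288,-0.315,0,0,0,0,-1],[0.32,-0.35,0,0,0,0,-1]]]' 35
python3 -m inch '[[[0.032,-0.035,0,0,0,-0.136,-1],[0.064,-0.07,0,0,0,-0.272,-1],[0.096,-0.105,0,0,0,-0.408,-1],[0.128,-0.14,0,0,0,-0.544,-1],[0.16,-0.175,0,0,0,-0.68,-1],[0.192,-0.21,0,0,0,-0.816,-1],[0.224,-0.245,0,0,0,-0.952,-1],[0.256,-0.28,0,0,0,-1.088,-1],[0.288,-0.315,0,0,0,-1.224,-1],[0.318,-0.351,0,0,0,-1.356,-1]]]'
cat > look.py <<'E'
from h import *
import sys
o=sensors.get_obs(); print(o["clock"],o["position"].round(4),Ro.from_quat(o["ee_rot"]).as_matrix().round(3).tolist(),o["joint_pos"].round(2),o["ft_force"].round(1),o["grasp_force"],o["grip_width"])
C=np.array([.485,.260,.024]);Rz=Ro.from_euler("z",-30.24,degrees=True)
pts=[(80,58,27),(80,58,50),(95,70,4),(95,-70,4),(-95,70,4),(-95,-70,0),(47,33,18)]
P=[C+Rz.apply(np.array(p)/1000) for p in pts]
for n in sys.argv[2:]:
    im=imaging.camera(n); 
    for q in proj(n,P): cv2.circle(im,tuple(int(round(v)) for v in q),3,(0,0,255),1)
    cv2.imwrite(f"pics/{n}{sys.argv[1]}.png",im); print(n,proj(n,P).round(0).tolist())
E
python3 look.py 1 wrist
```

```text
clock: 1.65
position: [0.3897, -0.161, 0.2487]
ee_rot: [0.988, 0.156, 0.0, 0.001]
ft_force: [1.0, 0.1, 0.3]
grip_width: 0.999
grasp_force: 0.0
clock: 2.65
position: [0.5845, 0.2704, 0.248]
ee_rot: [0.67, 0.743, -0.0, 0.0]
ft_force: [0.1, 0.1, 0.4]
grip_width: 1.0
grasp_force: 0.0
2.65 [0.5845 0.2704 0.248 ] [[-0.103, 0.995, 0.0], [0.995, 0.103, -0.0], [-0.0, 0.0, -1.0]] [ 0.12  0.52 -0.89  1.37  0.4   1.44 -0.66] [0.1 0.1 0.4] 0.0 0.9995094254252187
wrist [[278.0, 199.0], [278.0, 205.0], [295.0, 194.0], [228.0, 280.0], [154.0, 89.0], [95.0, 191.0], [242.0, 197.0]]
```

View pics/wrist1.png

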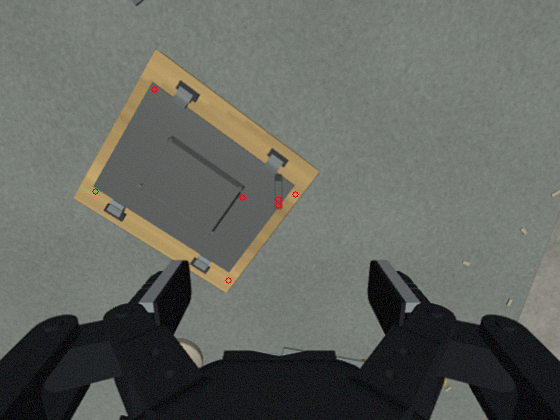

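Wrist view: the tab top is at about (279,192) and the flange corners at (296,185), (153,83), (93,187), (230,272), about 7 px above my prediction. I'll go lower and refit.

```bash
python3 -m inch '[[[0.001,0,0.02,0,0,0,-1],[0.002,0,0.045,0,0,0,-1],[0.003,0,0.07,0,0,0,-1],[0.004,0,0.09,0,0,0,-1],[0.004,0,0.1,0,0,0,-1],[0.004,0,0.1,0,0,0,-1]]]'
python3 look.py 2 wrist top
```

```text
clock: 3.3
position: [0.5826, 0.2727, 0.1471]
ee_rot: [0.671, 0.741, -0.001, -0.0]
ft_force: [0.2, -0.1, 0.3]
grip_width: 1.0
grasp_force: 0.0
3.3 [0.5826 0.2727 0.1471] [[-0.099, 0.995, -0.002], [0.995, 0.099, -0.001], [-0.001, -0.002, -1.0]] [ 0.1   0.59 -0.86  1.49  0.46  1.27 -0.71] [ 0.2 -0.1  0.3] 0.0 0.9997906099752387
wrist [[279.0, 223.0], [279.0, 233.0], [301.0, 213.0], [214.0, 326.0], [98.0, 70.0], [28.0, 214.0], [228.0, 220.0]]
top [[227.0, 199.0], [226.0, 198.0], [227.0, 194.0], [266.0, 217.0], [195.0, 248.0], [234.0, 271.0], [229.0, 213.0]]
```

View pics/wrist2.png

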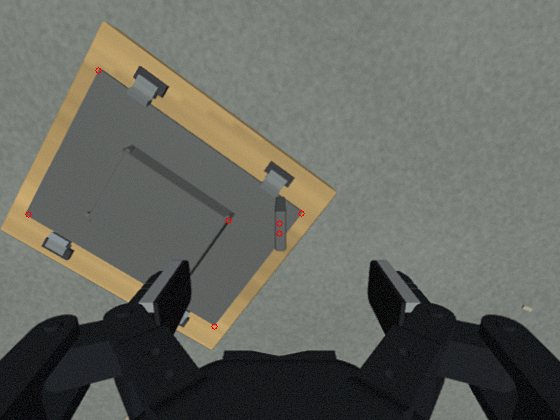

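Overlay now matches to within about 2 mm (tab at (280,225), corner at (301,212)), centred between the pads. Next I descend and close.

```bash
python3 -m inch '[[[0,0,0.02,0,0,0,-1],[0,0,0.04,0,0,0,-1],[0,0,0.06,0,0,0,-1],[0,0,0.08,0,0,0,-1],[0,0,0.09,0,0,0,-1],[0,0,0.094,0,0,0,-1],[0,0,0.094,0,0,0,-1]]]'
python3 -m inch '[[[0,0,0,0,0,0,0.3],[0,0,0,0,0,0,0.6],[0,0,0,0,0,0,0.8],[0,0,0,0,0,0,1],[0,0,0,0,0,0,1],[0,0,0,0,0,0,1],[0,0,0,0,0,0,1],[0,0,0,0,0,0,1]]]' 35
python3 look.py 3 wrist
```

```text
clock: 4.1
position: [0.5833, 0.2734, 0.0549]
ee_rot: [0.671, 0.741, 0.0, 0.0]
ft_force: [-0.7, 1.4, 1.3]
grip_width: 1.0
grasp_force: 0.0
clock: 4.9
position: [0.5832, 0.2732, 0.0545]
ee_rot: [0.671, 0.741, 0.0, 0.0]
ft_force: [-0.2, 0.2, 1.5]
grip_width: 0.093
grasp_force: 34.4
4.9 [0.5832 0.2732 0.0545] [[-0.099, 0.995, 0.0], [0.995, 0.099, -0.0], [-0.0, 0.0, -1.0]] [ 0.07  0.69 -0.8   1.57  0.53  1.12 -0.76] [-0.2  0.2  1.5] 34.44985091686249 0.09307829896049513
wrist [[279.0, 285.0], [279.0, 315.0], [313.0, 262.0], [183.0, 420.0], [-25.0, 35.0], [-109.0, 264.0], [198.0, 278.0]]
```

View pics/wrist3.png

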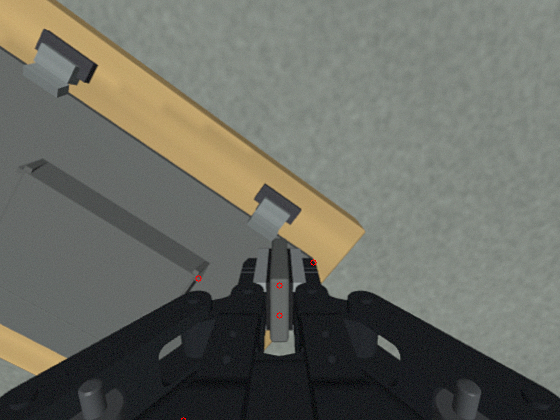

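Opening is 7.9 mm, so the tab is held. Peeling about the far corner.

```bash
python3 -m inch '[[[0,-0.001,-0.0054,-0.025,0,0,1],[0,-0.0018,-0.0108,-0.05,0,0,1],[0,-0.003,-0.016,-0.075,0,0,1],[0,-0.004,-0.0215,-0.1,0,0,1],[0,-0.0055,-0.027,-0.125,0,0,1],[0,-0.007,-0.032,-0.15,0,0,1],[0,-0.007,-0.032,-0.15,0,0,1],[0,-0.007,-0.032,-0.15,0,0,1],[0,-0.007,-0.032,-0.15,0,0,1]]]' 45
python3 look.py 4 wrist scene
```

```text
clock: 5.85
position: [0.5762, 0.2725, 0.0863]
ee_rot: [0.67, 0.739, 0.056, 0.05]
ft_force: [2.4, 2.8, -0.3]
grip_width: 0.09
grasp_force: 44.7
5.85 [0.5762 0.2725 0.0863] [[-0.098, 0.984, 0.149], [0.995, 0.097, 0.015], [0.0, 0.149, -0.989]] [ 0.1   0.55 -0.83  1.7   0.57  0.99 -0.82] [ 2.4  2.8 -0.3] 44.71817135810852 0.08956089932175054
wrist [[282.0, 256.0], [289.0, 275.0], [305.0, 239.0], [191.0, 390.0], [-1.0, 42.0], [-109.0, 264.0], [210.0, 256.0]]
scene [[316.0, 192.0], [316.0, 187.0], [321.0, 199.0], [280.0, 211.0], [297.0, 165.0], [259.0, 176.0], [304.0, 190.0]]
```

```bash
python3 -c "
import cv2,numpy as np
a=cv2.imread('pics/wrist4.png');b=cv2.imread('pics/scene4.png')[130:235,240:350]
cv2.imwrite('pics/c4.png',np.hstack([cv2.resize(a,(400,300)),cv2.resize(b,(315,300),interpolation=3)]))"
```

```text
(no output)
```

View pics/c4.png

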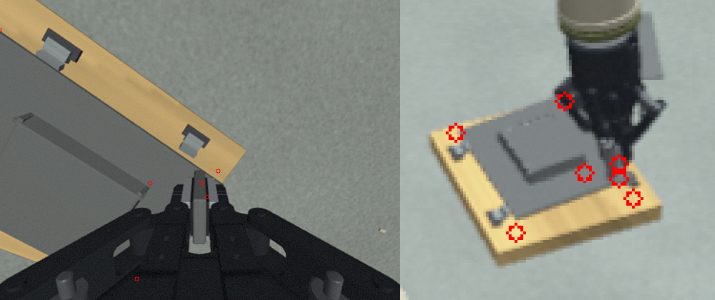

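The shell is tilted 0.15 rad with the tab firmly held (left: tab at (200,205); right: near catches open, far corner at the board). I'll tilt a bit more to free the last catch, then lift.

```bash
python3 -m inch '[[[0,-0.001,-0.0054,-0.025,0,0,1],[0,-0.0018,-0.0108,-0.05,0,0,1],[0,-0.003,-0.016,-0.075,0,0,1],[0,-0.004,-0.0215,-0.1,0,0,1],[0,-0.003,-0.031,-0.1,0,0,1],[0,-0.001,-0.041,-0.1,0,0,1],[0,0.001,-0.056,-0.1,0,0,1],[0,0.003,-0.076,-0.1,0,0,1],[0,0.007,-0.096,-0.1,0,0,1],[0,0.011,-0.121,-0.1,0,0,1]]]'
python3 -m inch '[[[0,0.006,-0.024,0.04,0,0,1],[0,0.012,-0.048,0.08,0,0,1],[0,0.015,-0.06,0.12,0,0,1],[0,0.015,-0.06,0.16,0,0,1],[0,0.015,-0.06,0.2,0,0,1],[0,0.015,-0.06,0.25,0,0,1],[0,0.015,-0.06,0.25,0,0,1]]]'
python3 look.py 5 wrist scene
python3 - <<'E'
from h import *
a=imaging.camera("wrist");b=imaging.camera("scene")
cv2.imwrite('pics/c5.png',np.hstack([cv2.resize(a,(400,300)),cv2.resize(b,(400,300))]))
E
```

```text
clock: 6.95
position: [0.5687, 0.2714, 0.2088]
ee_rot: [0.666, 0.735, 0.092, 0.083]
ft_force: [0.8, 1.0, -1.1]
grip_width: 0.087
grasp_force: 44.5
clock: 7.65
position: [0.5694, 0.2712, 0.2696]
ee_rot: [0.672, 0.741, -0.0, -0.001]
ft_force: [0.5, -0.6, -0.8]
grip_width: 0.087
grasp_force: 44.5
7.65 [0.5694 0.2712 0.2696] [[-0.098, 0.995, -0.002], [0.995, 0.098, 0.001], [0.001, -0.002, -1.0]] [ 0.13  0.48 -0.9   1.37  0.37  1.46 -0.66] [ 0.5 -0.6 -0.8] 44.52087879180908 0.08733359765011303
wrist [[291.0, 190.0], [292.0, 194.0], [306.0, 185.0], [243.0, 268.0], [173.0, 89.0], [117.0, 186.0], [256.0, 189.0]]
scene [[316.0, 192.0], [316.0, 187.0], [321.0, 199.0], [280.0, 211.0], [297.0, 165.0], [259.0, 176.0], [304.0, 190.0]]
```

View pics/c5.png

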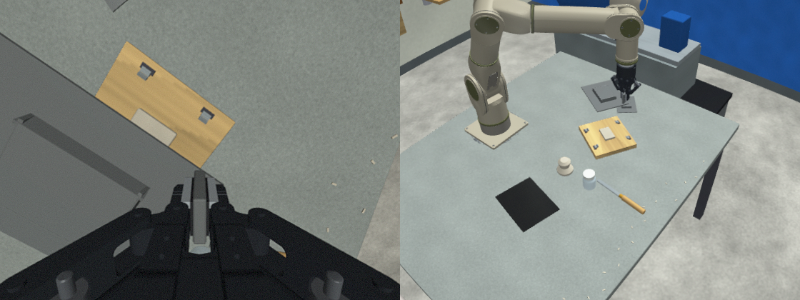

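The shell is free and level: wrist view shows the bare plug at (155,130), scene view shows it in the gripper near (610,97). Carrying it to the mat.

```bash
python3 -m inch '[[[-0.01,-0.001,0,0,0,0,1],[-0.03,-0.004,0,0,0,0,1],[-0.055,-0.007,0,0,0,0,1],[-0.08,-0.01,0,0,0,0,1],[-0.105,-0.013,0,0,0,0,1],[-0.13,-0.016,0,0,0,0,1],[-0.155,-0.019,0,0,0,0,1],[-0.18,-0.022,0,0,0,0,1],[-0.205,-0.025,0,0,0,0,1],[-0.23,-0.028,0,0,0,0,1]]]'
python3 -m inch '[[[-0.03,-0.004,0,0,0,0,1],[-0.06,-0.007,0,0,0,0,1],[-0.09,-0.011,0,0,0,0,1],[-0.12,-0.015,0,0,0,0,1],[-0.15,-0.018,0,0,0,0,1],[-0.18,-0.022,0,0,0,0,1],[-0.21,-0.026,0,0,0,0,1],[-0.235,-0.029,0,0,0,0,1],[-0.255,-0.031,0,0,0,0,1],[-0.264,-0.032,0,0,0,0,1]]]'
python3 -m inch '[[[0,0,0.01,0,0,0,1],[0,0,0.02,0,0,0,1],[0,0,0.02,0,0,0,1],[0,0,0.02,0,0,0,1],[0,0,0.02,0,0,0,1],[0,0,0.02,0,0,0,1],[0,0,0.02,0,0,0,1],[0,0,0.02,0,0,0,1]]]'
python3 look.py 6
python3 - <<'E'
from h import *
o=sensors.get_obs();T=Ro.from_quat(o["ee_rot"]).as_matrix()
mid=o["position"]+T@np.array([0,-.099,.02]); mat=np.array([.46,-.238,.005])
a=imaging.camera("top");b=imaging.camera("scene")
for n,i in(("top",a),("scene",b)):
  for p,c in zip(proj(n,[mid,mat]),((0,0,255),(0,255,0))): cv2.circle(i,tuple(int(v) for v in p),3,c,1)
print(mid)
cv2.imwrite('pics/c6.png',np.hstack([a[150:360,200:480],b[120:330,80:360]]))
E
```

```text
clock: 8.85
position: [0.5629, 0.0383, 0.2697]
ee_rot: [0.671, 0.741, -0.0, 0.001]
ft_force: [0.4, 0.5, -0.9]
grip_width: 0.09
grasp_force: 44.5
clock: 9.85
position: [0.5569, -0.2283, 0.2694]
ee_rot: [0.672, 0.74, -0.0, 0.0]
ft_force: [0.1, 0.7, -2.0]
grip_width: 0.088
grasp_force: 44.5
clock: 10.65
position: [0.5578, -0.2257, 0.2496]
ee_rot: [0.671, 0.741, 0.0, 0.0]
ft_force: [-0.7, -0.1, -0.5]
grip_width: 0.087
grasp_force: 44.5
10.65 [ 0.5578 -0.2257  0.2496] [[-0.099, 0.995, 0.0], [0.995, 0.099, -0.0], [-0.0, 0.0, -1.0]] [ 0.9   0.37 -0.75  1.49  0.26  1.38  0.23] [-0.7 -0.1 -0.5] 44.51202034950256 0.08710910212269386
[ 0.45926559 -0.23553154  0.2295977 ]
```

View pics/c6.png

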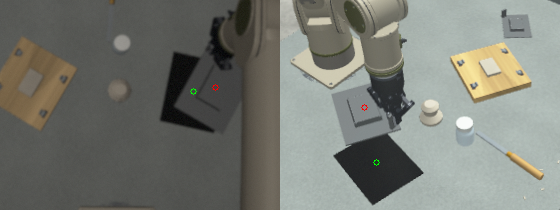

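The red marker (computed shell centre) sits on the dome in both views, and the green one marks the mat centre. The shell is held level, within about 3 mm of the mat centre and 0.23 m up, and the bystanders are undisturbed.

```bash
python3 -c "
from workcell import order; print(order.hand_in())"
```

```text
the job is handed in; nothing more can be done
None
```

The shell was peeled corner first and handed in at about 11 s, held level at 45 N grip about 0.23 m above the bench and within about 5 mm of the mat centre by my measurements; the chisel, jar and bobbin look unmoved, and the hand-in returned no verdict.

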